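Set the thickness dial of a splint jig and lock it

TASK

With the fingertips, push the brass stud on the black dial round until the dial's white index mark lines up with the red line on the scale. Then push the yellow lock slide fully home towards the dial, leaving the dial on its line, and move clear. Push gently, and do not lift or shift the jig, the red line or the things lying around.

Things in the scene. Friction and masses are not known exactly. Their poses are not given: they have to be found in the camera images.
- jig: green thicknessing jig, 4 kg, loose on rubber feet. Origin on the table under the dial's axis, z up. Its base spans x -100..100, y -175..180 mm, top 30 mm above the table, with a 94 mm radius scale ring round the dial at x = y = 0, the yellow lock at the -y end, and at the +y end a blade throat (x -35..35, y 102..174, up to 85 mm high) holding a splint (x -140..160, y 126..150, up to 44 mm high).
- dial_axis (a point): centre of the dial's top face, on its vertical turning axis, 42 mm above the table. The black dial is a disc of 65 mm radius and 8 mm thickness, flat on top but for a 3 mm cap of 16 mm radius at its centre.
- dial (a joint): angle of the dial in rad, growing counter-clockwise seen from above; at 0 the index mark points along the jig's +x, the stud along -x. Stops at +-1.9. It starts clockwise of the red line by 0.6 to 2.6 rad, so it must be turned counter-clockwise. Stiff (0.06 N m, about 1.3 N at the stud), no spring, stays where it is left.
- index_mark (a point): outer end of the white index mark (28 x 4 mm, radial) on the dial, 66 mm from the axis, 42 mm above the table
- stud (a point): middle of the upright brass stud fixed on the dial, 14 mm diameter, 30 mm tall (42 to 72 mm above the table), 45 mm from the axis, opposite the index mark. Pushed sideways it carries the dial round.
- red_line (a point): inner end of the red target line, a radial bar 26 x 4 mm, 3 mm thick, lying on the scale ring 68 to 94 mm from the axis (top 37 mm above the table). This point is 66 mm from the axis, 42 mm above the table: it coincides with the index mark's point when they line up. The bar is a stiff rider, not to be moved. The dark lines are plain scale lines.
- lock (a joint): position of the yellow lock slide in m: 0 fully open (start), 0.025 fully home against its stop; it moves along the jig's +y, towards the dial, resists with about 2 N, has no spring and stays where it is left. Moving it does not turn the dial.
- lock_face (a point): middle of the lock's outer face (the one to push, looking along the jig's -y), 47 mm above the table. The lock is a yellow block 34 mm along x, 22 mm along y, 30 to 64 mm above the table. The green base reaches 26 mm beyond this face at the start. The lock runs over steel guide strips beside it (x +-20..28, y -170..-95 mm of the jig, tops 40 mm above the table).
- tin: bystander, to be left alone: grey metal tin, 98 mm diameter, 130 mm high; origin at its underside
- bark_pot: bystander, to be left alone: pale open cup, 84 mm wide, 100 mm high; origin at its underside
- knife: bystander, to be left alone: blue and yellow utility knife lying flat, about 155 mm long, 21 mm high; origin at its underside
- splint_a: bystander, to be left alone: light wooden splint lying flat, 300 x 26 x 9 mm, length along its x; origin at its underside
- splint_b: bystander, to be left alone: brown wooden splint lying flat, 340 x 22 x 11 mm, length along its x; origin at its underside
- fitting: bystander, to be left alone: small brass fitting standing on end, 22 mm diameter, 30 mm high; origin at its underside
- driver: bystander, to be left alone: screwdriver lying on the table; origin at its underside

How it is judged:
On the way, in this order (a step that is already met when the one before it is completed fails the run):
1. the dial stands still with its index mark on the red line (within 3 mm), the lock not yet pushed (horizontal distance between index_mark and red_line below 0.003 m and velocity of joint dial between -0.05 and 0.05 rad/s and value of joint lock below 0.008 m), for 0.3 s.
2. the lock slide is pushed home (value of joint lock above 0.022 m), for 0.2 s.
At the end, for the whole second after the job is handed in: The outer end of the index mark is within 3 mm of the inner end of the red line, the dial is at rest, and the lock slide is at least 22 mm along its 25 mm travel (horizontal distance between index_mark and red_line below 0.003 m and value of joint lock above 0.022 m and velocity of joint dial between -0.05 and 0.05 rad/s and linear speed of jig below 0.02 m/s); the robot touches nothing.
It fails at once if the jig is shoved more than 6 mm (distance of jig from where it was at the start of the episode above 0.006 m).
It fails at once if the jig is lifted (6 mm) or tipped (height (world z) of jig above 0.006 m or angle between jig's own z axis and vertical above 0.06 rad).
It fails at once if the red line is moved more than 6 mm (distance of red_line from where it was at the start of the episode above 0.006 m).
It fails at once if the fingers push or squeeze the jig's parts with more than 30 N (contact force between the fingers and jig above 30 N).
It fails at once if a bystander is moved more than 20 mm or lifted (distance of any of tin, bark_pot, knife, splint_a, splint_b, fitting, driver from where it was at the start of the episode above 0.02 m).
It also fails if it takes over 58 s, if anything falls off the work surface, if the arm or the gripper's body presses on something with over 40 N, if the wrist force passes 120 N, or if a joint passes its speed limit or range.

ROBOT

A 6-joint arm with a two-finger parallel gripper is mounted at the origin on the work surface. World frame = base frame: x ahead of the robot, y to its left, z up, the work surface at z = 0. Lengths are in m, angles in rad, forces in N, time in s.
With the tool pointing down it reaches from about 0.375 to 0.925 m from the base axis. Payload 5.7 kg.
Tool frame: the origin (TCP) lies at the centre of the arm's flange, where the gripper is bolted on; the fingertips stand 173 mm ahead of it and the grasp point (between the pads) lies 155 mm ahead of it; z points along the fingers, y is the line along which they close (so a half turn about z gives the same grasp; the last joint's range is limited). The gripper opens to 85 mm and grips with 20 to 120 N. Pads are 22 mm wide; open, the fingers measure 114 mm over their backs; the gripper's body (76 mm by 85 mm) begins 54 mm behind the grasp point. The pads swing forward as they close: fully open they stand 13 mm farther back than shut.
Start: joints at [1.152, 0.359, 1.51, -0, 1.272, -0.115], TCP at [0.179, 0.573, 0.405] pointing down, gripper open.
Joint ranges: [-2.97, 2.97], [-1.01, 2.36], [0.21, 2.38], [-0.96, 4.11], [0.2, 2.71], [-2.98, 2.98]. Speed limits (rad/s): [2.39, 2.39, 3.14, 3.14, 3.14, 3.14].

INTERFACE

Orientations are given as a unit quaternion [x, y, z, w].
In Python, from rig import ctrl, optics, job gives the robot as it stands.
- The arm moves only by the tool arm_command, never from a script. Its argument "deltas" is a list of rows, each a list of 2 entries, a list of its own where there are three numbers: the shift along the tool's x, y, z in cm, then the turn about the tool's z in degrees. A call has 1 to 20 rows; each row shifts and turns the commanded pose from where the row before left it, along the tool's axes as they then stand; what a row does not reach is not made up. A row lasts 1/12 s, in which the tool goes at most 41.7 mm and 7.16 degrees, less where a joint would pass 70% of its speed; a pose out of reach is approached as far as the arm can. A call with a gripper value outside its range is refused whole. "jaw" is the gripper command: -1 is shut, 1 is fully open, values between are in proportion, set as the call begins (left out, the last holds). The fingers move at their own pace and stop on an object; "newtons" is the grip in N (left out, the last holds). Time passes only in rows, so rows that do not move let the fingers close. It gives the time, the measured TCP pose, the force, the opening and the grip force at its end, in the units of the state.
- ctrl.get_state(): the state, without advancing time (a new reading comes with each control period).
- optics.get_image(name): name is "scene" or "side" or "wrist"; returns a dict with "frame" (480x640x3 uint8, blue, green, red), "camera_matrix" (3x3 intrinsics, pixels), "camera_from_world" (4x4, takes a point from world to camera coordinates). Camera axes: x right, y up, looking along -z (the intrinsics and any distortion apply to the point x, -y, -z); pixel columns grow to the right and rows downward; lengths in m; the calibration is good to about 2 mm. A picture is of the moment at which its call begins. There is no depth.
- job.sign_off(): hands the job in; it is judged then, once.
The state is a dict: "time": time; "joints": joint angles; "dq": joint speeds; "tau": joint torques, N m; "eef_pos": TCP position; "eef_rot": TCP orientation; "contact_force": force on the tool from outside, world axes, zero at the start; "wrist_torque": the same for the moment, N m; "gripper_width": finger opening in m; "finger_force": force on a finger pad.
Only numpy, scipy, OpenCV 4.12 (cv2) and the standard library are available. Lean on these libraries where they do the work, as an engineer would, in place of code of your own. Each camera call takes 0.05 s, during which the arm holds its last target. There are 200 camera calls.

## Working session

There is one attempt and no reset: what is moved stays moved. The work goes in short steps, Python scripts to look and compute and a tool call to move; the robot and the scene stay as the last step left them, time stands still between calls to the robot, and variables do not carry over. Pictures are saved under pics/ and viewed, at most 10 in all, crops included, and the job is handed in when it is done.

Besides the shell and the picture viewer there is one more tool, called after ">>>" by a JSON object that holds its "fn" and its "kwargs", one argument or row to a line. arm_command: Moves the arm, as the interface text tells. Its arguments: {"type":"object","properties":{"deltas":{"type":"array"},"jaw":{"type":"number"},"newtons":{"type":"number"}},"required":["deltas"]}

```bash
mkdir -p pics; ls; cat > h.py <<'E'
import numpy as np, cv2
from rig import ctrl, optics, job
def shot(n,f):
    d=optics.get_image(n); cv2.imwrite(f'pics/{f}.png',d['frame']); np.savez(f'pics/{f}.npz',K=d['camera_matrix'],T=d['camera_from_world']); return d
def ray(f,u,v,z):
    d=np.load(f'pics/{f}.npz'); K,T=d['K'],d['T']
    p=np.linalg.inv(K)@[u,v,1]; p=np.array([p[0],-p[1],-p[2]])
    R=T[:3,:3]; c=-R.T@T[:3,3]; r=R.T@p; return c+r*(z-c[2])/r[2]
def proj(f,P):
    d=np.load(f'pics/{f}.npz'); K,T=d['K'],d['T']
    p=T[:3,:3]@P+T[:3,3]; q=K@[p[0],-p[1],-p[2]]; return q[:2]/q[2]
E
python3 - <<'E'
from h import *
for n in ['scene','side']:
    d=shot(n,n+'0'); T=d['camera_from_world']; print(n,-T[:3,:3].T@T[:3,3],[k for k in d],d['camera_matrix'].tolist())
s=ctrl.get_state(); print(s['time'],s['eef_pos'],s['eef_rot'])
E
```

```text
pics
scene [1.22659243 0.55396825 0.68029586] ['frame', 'camera_matrix', 'camera_from_world'] [[464.7877588287716, 0.0, 322.3402174469566], [0.0, 464.7877588287716, 245.52538215348747], [0.0, 0.0, 1.0]]
side [ 0.29328621 -0.65551596  0.60013832] ['frame', 'camera_matrix', 'camera_from_world'] [[543.2604246208105, 0.0, 323.7788692209996], [0.0, 543.2604246208105, 232.75524438885276], [0.0, 0.0, 1.0]]
0.1 [0.17936429 0.57221951 0.40391998] [ 1.51313325e-01  9.88485474e-01 -8.32074617e-04 -2.29041511e-04]
```

View pics/scene0.png

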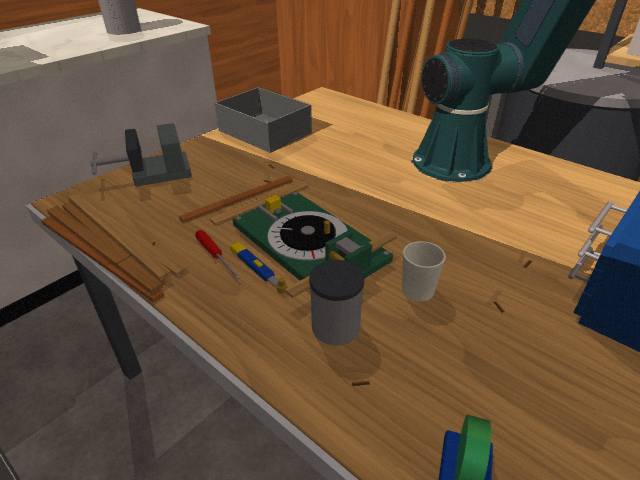

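View pics/side0.png

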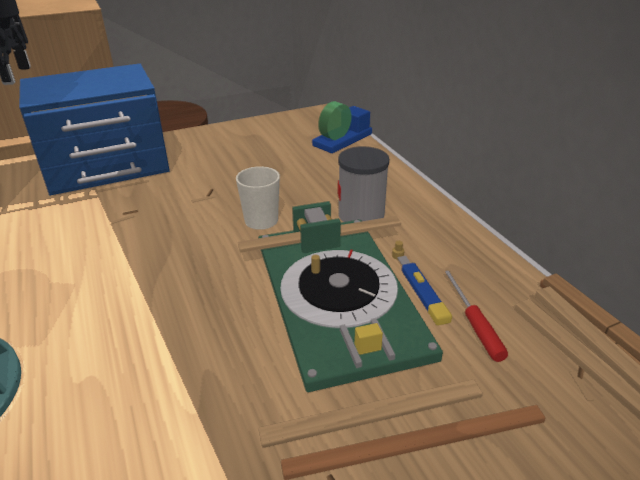

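The scene view shows the jig near (310,232), with the red line near (312,255). The side view shows the dial at about (340,281), the stud at (316,265), the mark at (367,292), the red line at (350,254) and the lock at (369,338). I'll enlarge the side view.

```bash
python3 - <<'E'
from h import *
a=cv2.imread('pics/side0.png')[225:385,250:450]
cv2.imwrite('pics/c1.png',cv2.resize(a,None,fx=3.75,fy=3.75,interpolation=cv2.INTER_CUBIC))
E
```

```text
(no output)
```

View pics/c1.png

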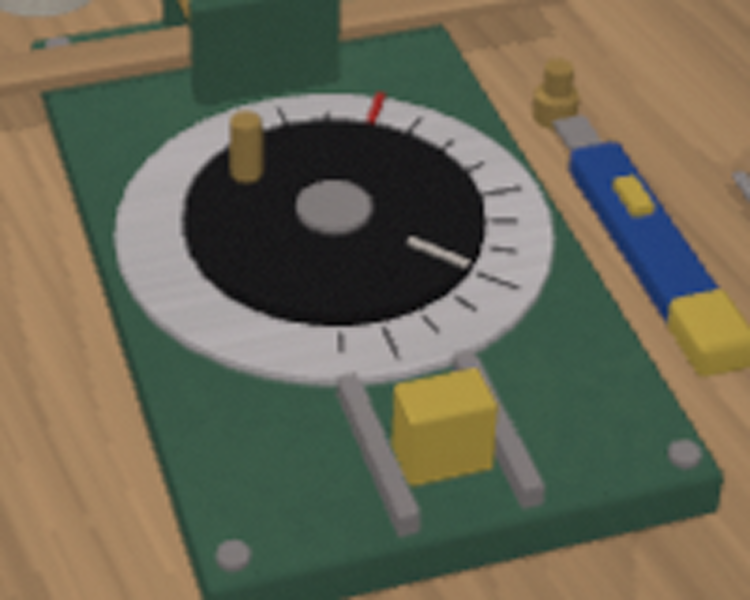

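The crop shows the stud base at (246,180), the mark's outer end at (469,266), the red line from (373,122) to (379,95) and the cap centre at (335,205). The base's top corners are at (45,95), (445,27) and (720,478). I'll fit the jig pose to these.

```bash
python3 - <<'E'
from h import *
from scipy.optimize import least_squares
full=lambda u,v:np.array([250+u/3.75,225+v/3.75])
# (jig point, px)
obs=[((0,0,.045),(335,205)),((-.1,-.175,.030),(203,600)),((.1,-.175,.030),(720,480)),((.1,.18,.030),(445,27)),
((.017,-.149,.064),(494,384)),((-.017,-.149,.064),(400,397)),((-.017,-.149,.030),(413,483)),((.017,-.149,.03),(494,468))]
def W(p,q):
    c,s=np.cos(p[2]),np.sin(p[2]); return np.array([p[0]+c*q[0]-s*q[1],p[1]+s*q[0]+c*q[1],q[2]])
f=lambda p:np.concatenate([proj('side0',W(p,q))-full(*u) for q,u in obs])
c0=ray('side0',*full(335,205),.045)
r=least_squares(f,[c0[0],c0[1],0.],loss='soft_l1'); p=r.x; print(p,c0,f(p).round(1))
def ang(u,z,f='side0'):
    w=ray(f,*u,z)[:2]-p[:2]; return np.hypot(*w).round(4),(np.arctan2(w[1],w[0])-p[2]).round(3)
print('mark',ang(full(469,266),.042),'inner',ang(full(410,240),.042))
print('red in',ang(full(373,122),.037),'out',ang(full(379,95),.037))
print('studtop',ang(full(246,117),.072),'base',ang(full(246,176),.042))
print('fitting',ray('side0',*full(557,100),.0),'knife',ray('side0',*full(590,160),.02),ray('side0',*full(690,340),.02))
a=cv2.imread('pics/scene0.png')[185:295,225:400]
print(proj('scene0',W(p,(0,0,.045))))
cv2.imwrite('pics/c2.png',cv2.resize(a,None,fx=4.5,fy=4.5,interpolation=cv2.INTER_CUBIC))
E
```

```text
[ 0.59541387 -0.05310885 -0.18825309] [ 0.59029943 -0.05600629  0.045     ] [  2.1  -1.9  -1.   -4.9   1.5  -0.4  -1.7 -14.6   0.5   5.1   1.7   6.
  -2.5   0.5  -0.9   0.1]
mark (np.float64(0.0651), np.float64(-0.913)) inner (np.float64(0.0366), np.float64(-0.961))
red in (np.float64(0.0655), np.float64(1.092)) out (np.float64(0.0863), np.float64(1.109))
studtop (np.float64(0.0466), np.float64(2.417)) base (np.float64(0.0457), np.float64(2.478))
fitting [0.74842933 0.0191925  0.        ] knife [ 0.72325862 -0.04909378  0.02      ] [ 0.69780545 -0.16750784  0.02      ]
[305.55433033 229.23734167]
```

View pics/c2.png

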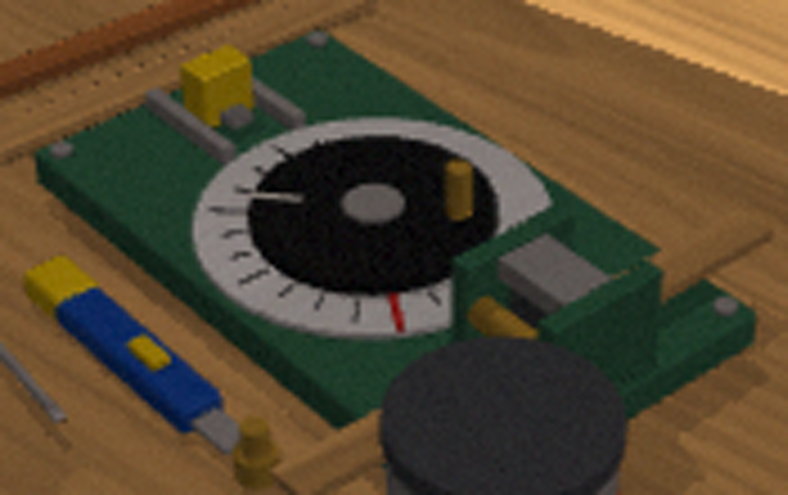

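This shows the cap centre at (373,202), mark outer end (250,195), red line from (392,293) to (401,331), and stud top (458,165). The base corner (+x,-y) is at (38,155). The splint hides the back corner I used before, so I'm dropping it and refitting with both views.

```bash
cat >> h.py <<'E'
def W(p,q):
    c,s=np.cos(p[2]),np.sin(p[2]); return np.array([p[0]+c*q[0]-s*q[1],p[1]+s*q[0]+c*q[1],q[2]])
E
python3 - <<'E'
from h import *
from scipy.optimize import least_squares
A=lambda u,v:np.array([250+u/3.75,225+v/3.75]); B=lambda u,v:np.array([225+u/4.5,185+v/4.5])
S,C='side0','scene0'
obs=[(S,(0,0,.045),A(335,207)),(S,(-.1,-.175,.030),A(203,598)),(S,(.1,-.175,.030),A(720,480)),
(S,(.017,-.149,.064),A(494,384)),(S,(-.017,-.149,.064),A(400,397)),(S,(-.017,-.149,.030),A(413,483)),(S,(.017,-.149,.03),A(494,468)),
(C,(0,0,.045),B(373,202)),(C,(.1,-.175,.03),B(38,155)),(C,(.017,-.149,.064),B(182,68)),(C,(-.017,-.149,.064),B(222,46))]
mo=[(S,.066,.042,0,A(469,266)),(C,.066,.042,0,B(250,194))]
ro=[(S,.068,.037,1,A(373,122)),(S,.094,.037,1,A(379,95)),(C,.068,.037,1,B(392,293)),(C,.094,.037,1,B(401,331))]
st=[(S,-.045,.072,0,A(246,118)),(C,-.045,.072,0,B(458,165))]
def f(p):
    r=[proj(c,W(p,q))-u for c,q,u in obs]
    for c,R,z,k,u in mo+ro+st:
        a=p[3+k]; r.append(proj(c,W(p,(R*np.cos(a),R*np.sin(a),z)))-u)
    return np.concatenate(r)
r=least_squares(f,[.595,-.053,-.19,-.9,1.1],loss='soft_l1'); p=r.x; print(p.round(4)); print(f(p).reshape(-1,2).round(1).tolist())
for n,q in [('stud',(-.045*np.cos(p[3]),-.045*np.sin(p[3]),0)),('goal',(-.045*np.cos(p[4]),-.045*np.sin(p[4]),0)),('lockface',(0,-.149,0))]: print(n,W(p,q))
np.save('jig.npy',p)
E
```

```text
[ 0.5916 -0.0513 -0.1585 -0.862   1.044 ]
[[-0.6, -2.5], [0.1, -3.5], [1.0, -2.6], [0.3, 4.2], [1.8, 5.6], [-2.4, 0.1], [-1.0, -0.8], [-0.6, -1.1], [-1.8, -2.3], [-1.0, -2.0], [1.4, -1.7], [-0.4, -1.6], [-0.8, -1.0], [-1.5, -0.8], [0.2, -2.3], [-0.5, -0.7], [-0.7, -1.8], [-0.2, -1.6], [-0.4, -0.6]]
stud [ 0.56805001 -0.01293805  0.        ]
goal [ 0.5630998  -0.08613615  0.        ]
lockface [ 0.56805542 -0.19842693  0.        ]
```

```bash
python3 - <<'E'
from h import *
print('tin',ray('side0',363,160,.130),'cup',ray('side0',259,180,.1), ray('scene0',422,258,.1))
E
```

```text
tin [0.73808748 0.1493223  0.13      ] cup [0.55126372 0.21120721 0.1       ] [0.5708427  0.23688322 0.1       ]
```

>>> {"fn": "arm_command", "kwargs": {
  "deltas": [
    [[-2.73,-2.21,0],0],
    [[-2.73,-2.21,0],0],
    [[-2.73,-2.21,0],0],
    [[-2.73,-2.21,0],0],
    [[-2.73,-2.21,0],0],
    [[-2.73,-2.21,0],0],
    [[-2.73,-2.21,0],0],
    [[-2.73,-2.21,0],0],
    [[-2.73,-2.21,0],0],
    [[-2.73,-2.21,0],0],
    [[-2.73,-2.21,0],0],
    [[-2.73,-2.21,0],0],
    [[-2.73,-2.21,0],0],
    [[-2.73,-2.21,0],0],
    [[-2.73,-2.21,0],0],
    [[-2.73,-2.21,0],0],
    [[-2.73,-2.21,0],0],
    [[-2.73,-2.21,0],0],
    [[-2.73,-2.21,0],0],
    [[-2.73,-2.21,0],0]
  ],
  "jaw": -0.35
}}

```text
time: 1.77
eef_pos: [0.5688, -0.0143, 0.4043]
eef_rot: [0.151, 0.988, -0.0, -0.0]
contact_force: [0.4, 0.5, -0.5]
gripper_width: 0.0278
finger_force: 0.0
```

>>> {"fn": "arm_command", "kwargs": {
  "deltas": [
    [[0,0,0],6],
    [[0,0,0],6],
    [[0,0,0],6],
    [[0,0,0],6],
    [[0,0,0],6],
    [[0,0,0],6],
    [[0,0,0],5],
    [[0,0,0],0],
    [[0,0,0],0]
  ]
}}

```text
time: 2.52
eef_pos: [0.5681, -0.0126, 0.4044]
eef_rot: [0.487, 0.874, -0.0, -0.0]
contact_force: [0.2, 0.2, 0.1]
gripper_width: 0.0277
finger_force: 0.0
```

```bash
python3 - <<'E'
from h import *
shot('wrist','w1')
s=ctrl.get_state(); print(s)
E
```

```text
{'time': 2.5667, 'joints': array([-1.43590973e-01,  3.13808325e-01,  1.57991783e+00, -1.05849417e-04,
        1.24845477e+00, -6.97809775e-01]), 'dq': array([ 1.45824755e-03, -1.16912645e-03, -1.48466618e-03,  2.51725754e-04,
       -5.07092543e-05,  5.19217262e-03]), 'tau': array([-1.03419388e-02, -4.93017948e+01, -2.74585211e+01, -1.41278473e-03,
        5.78128631e-03,  7.74811883e-02]), 'eef_pos': array([ 0.56815108, -0.01255048,  0.4044552 ]), 'eef_rot': array([ 4.86668379e-01,  8.73586744e-01, -1.51800610e-04, -2.56886614e-04]), 'contact_force': array([0.04414667, 0.3262433 , 0.18784974]), 'wrist_torque': array([-0.05339359,  0.00435193,  0.03565173]), 'finger_force': 0.0, 'gripper_width': 0.027616651177595965}
```

View pics/w1.png

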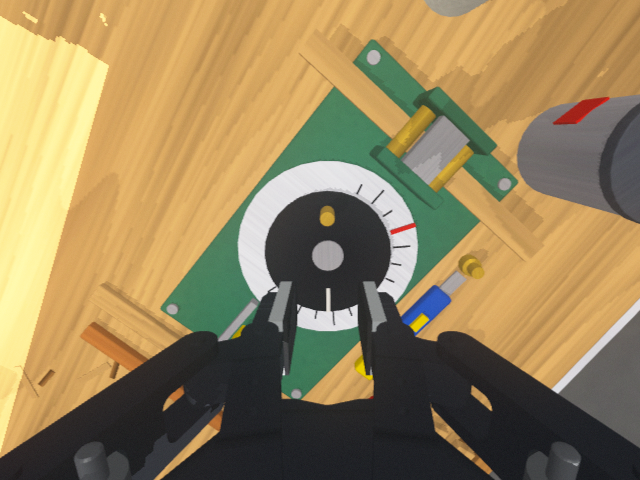

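The wrist view shows the cap at (328,256), stud top (327,212), mark from (328,290) to (329,311), red line from (391,233) to (415,225), and jig base corners at about (163,308) and (335,90).

```bash
python3 - <<'E'
from h import *
p=np.load('jig.npy'); f='w1'
c=ray(f,328,256,.045)[:2]; print('cap',c)
for n,u,v,z in [('stud',327,212,.072),('mark',329,311,.042),('markin',328,289,.042),('redin',391,233,.037),('redout',415,225,.037)]:
    w=ray(f,u,v,z)[:2]; d=w-c; print(n,w.round(4),np.hypot(*d).round(4),np.degrees(np.arctan2(d[1],d[0])).round(1))
# dial edges by extreme pixels
l=ray(f,265,250,.042);r=ray(f,391,250,.042);print('dial width',np.linalg.norm(l-r), (l+r)/2)
print('fit deg',np.degrees(p[2:]))
E
```

```text
cap [ 0.59354917 -0.05228935]
stud [ 0.5654 -0.0087] 0.0519 122.8
mark [ 0.6283 -0.1063] 0.0642 -57.3
markin [ 0.6137 -0.0848] 0.0382 -58.2
redin [6.367e-01 3.000e-04] 0.0681 50.6
redout [0.6526 0.0201] 0.0934 50.8
dial width 0.12875124150022277 [ 0.5906992  -0.04767941  0.042     ]
fit deg [ -9.08423771 -49.3888153   59.81951366]
```

>>> {"fn": "arm_command", "kwargs": {
  "deltas": [
    [[0,0,2.5],0],
    [[0,0,2.5],0],
    [[0,0,2.5],0],
    [[0,0,2.5],0],
    [[0,0,2.0],0],
    [[0,0,1.5],0],
    [[0,0,1.0],0],
    [[0,0,1.0],0],
    [[0,0,1.0],0],
    [[0,0,1.0],0],
    [[0,0,0.3],0],
    [[0,0,0],0],
    [[0,0,0],0]
  ],
  "jaw": 0.0
}}

```text
time: 3.65
eef_pos: [0.5684, -0.0126, 0.2269]
eef_rot: [0.488, 0.873, -0.0, 0.0]
contact_force: [0.8, 0.5, 0.6]
gripper_width: 0.0428
finger_force: 0.0
```

>>> {"fn": "arm_command", "kwargs": {
  "deltas": [
    [[0,0,0],0],
    [[0,0,0],0],
    [[0,0,0],0],
    [[0,0,0],0]
  ],
  "jaw": -0.45,
  "newtons": 20
}}

```text
time: 3.98
eef_pos: [0.5684, -0.0126, 0.2271]
eef_rot: [0.488, 0.873, 0.0, 0.0]
contact_force: [-0.1, -0.2, -0.3]
gripper_width: 0.0238
finger_force: 0.0
```

```bash
python3 - <<'E'
from h import *
d=shot('wrist','w2'); shot('side','s2')
a=d['frame'][100:400,120:560]; b=cv2.imread('pics/s2.png')[150:350,200:480]
cv2.imwrite('pics/m2.png',np.hstack([cv2.resize(a,(440,300)),cv2.resize(b,(360,300))]))
E
```

```text
(no output)
```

View pics/m2.png

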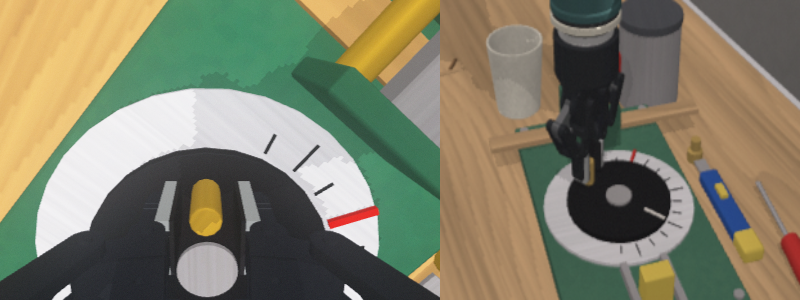

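The stud sits centred between the open fingers. Next I turn the dial 100° along the arc.

>>> {"fn": "arm_command", "kwargs": {
  "deltas": [
    [[-0.017,-0.395,0],-5],
    [[-0.017,-0.395,0],-5],
    [[-0.017,-0.395,0],-5],
    [[-0.017,-0.395,0],-5],
    [[-0.017,-0.395,0],-5],
    [[-0.017,-0.395,0],-5],
    [[-0.017,-0.395,0],-5],
    [[-0.017,-0.395,0],-5],
    [[-0.017,-0.395,0],-5],
    [[-0.017,-0.395,0],-5],
    [[-0.017,-0.395,0],-5],
    [[-0.017,-0.395,0],-5],
    [[-0.017,-0.395,0],-5],
    [[-0.017,-0.395,0],-5],
    [[-0.017,-0.395,0],-5],
    [[-0.017,-0.395,0],-5],
    [[-0.017,-0.395,0],-5],
    [[-0.017,-0.395,0],-5],
    [[-0.017,-0.395,0],-5],
    [[0,0,0],0]
  ]
}}

```text
time: 5.75
eef_pos: [0.5556, -0.0785, 0.2267]
eef_rot: [-0.315, 0.949, 0.0, -0.0]
contact_force: [0.7, -0.4, 0.1]
gripper_width: 0.0236
finger_force: 0.0
```

```bash
python3 - <<'E'
from h import *
shot('side','s3');shot('scene','c3');s=ctrl.get_state(); print(s['eef_pos'],s['contact_force'])
a=cv2.imread('pics/s3.png')[225:345,270:420]; b=cv2.imread('pics/c3.png')[200:275,260:360]
cv2.imwrite('pics/m3.png',np.hstack([cv2.resize(a,(400,320),interpolation=2),cv2.resize(b,(400,320),interpolation=2)]))
E
```

```text
[ 0.55558759 -0.07824049  0.22672929] [-0.14346642  0.84781132  0.04717427]
```

View pics/m3.png

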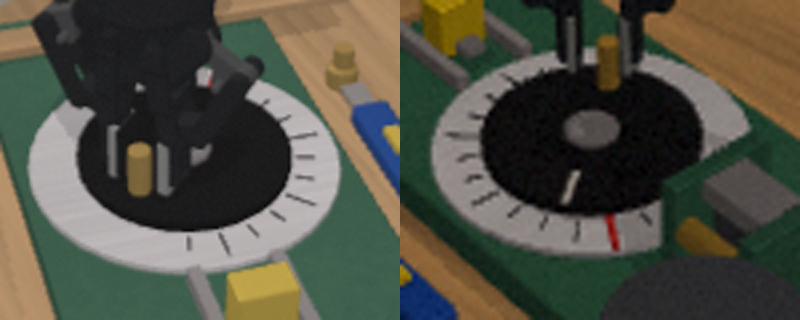

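Scene crop (right half): mark outer end (567,202), inner end (577,172), red line from (610,216) to (616,248), cap (592,130).

```bash
cat >> h.py <<'E'
def meas(f,cap,m,r):
    c=ray(f,*cap,.045)[:2]; print('cap',c)
    for n,u,z in [('mark',m[0],.042),('mark2',m[1],.042),('red',r[0],.037),('red2',r[1],.037)]:
        d=ray(f,*u,z)[:2]-c; print(n,np.hypot(*d).round(4),np.degrees(np.arctan2(d[1],d[0])).round(1))
E
python3 - <<'E'
from h import *
F=lambda u,v:(260+(u-400)/4-.4,200+v/4.267-.4)
meas('c3',F(592,128),[F(567,202),F(577,172)],[F(610,216),F(616,248)])
E
```

```text
cap [ 0.59334361 -0.04855216]
mark 0.0625 29.7
mark2 0.0364 29.0
red 0.0678 50.9
red2 0.0942 50.5
```

>>> {"fn": "arm_command", "kwargs": {
  "deltas": [
    [[-0.006,-0.237,0],-3],
    [[-0.006,-0.237,0],-3],
    [[-0.006,-0.237,0],-3],
    [[-0.006,-0.237,0],-3],
    [[-0.006,-0.237,0],-3],
    [[-0.006,-0.237,0],-3],
    [[0,0,0],0],
    [[0,0,0],0]
  ]
}}

```text
time: 6.52
eef_pos: [0.5655, -0.088, 0.2266]
eef_rot: [-0.457, 0.889, 0.0, -0.0]
contact_force: [-1.2, -0.1, -0.7]
gripper_width: 0.0234
finger_force: 0.3
```

```bash
python3 - <<'E'
from h import *
shot('scene','c4')
b=cv2.imread('pics/c4.png')[210:270,275:355]
cv2.imwrite('pics/m4.png',cv2.resize(b,(800,600),interpolation=2))
E
```

```text
(no output)
```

View pics/m4.png

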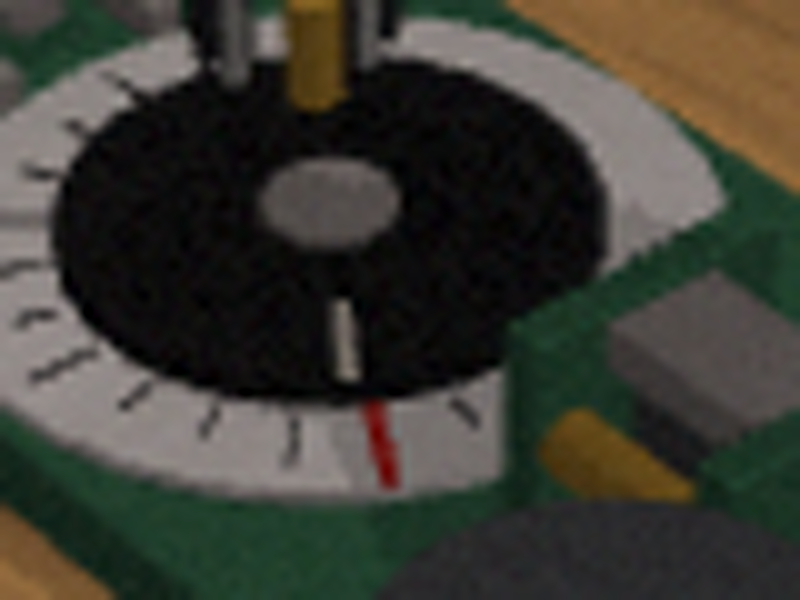

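Mark runs (341,300) to (348,382), red line (374,404) to (390,488), cap centre (331,202), so a few degrees remain.

```bash
python3 - <<'E'
from h import *
F=lambda u,v:(275+u/10-.45,210+v/10-.45)
meas('c4',F(331,202),[F(348,384),F(341,299)],[F(374,404),F(391,488)])
a=ray('c4',*F(348,384),.042);print(a)
# line through mark vs red inner end: perpendicular offset at 66mm
E
```

```text
cap [ 0.59370969 -0.04805744]
mark 0.0646 45.9
mark2 0.0334 46.4
red 0.0662 50.8
red2 0.0958 50.3
[ 0.63866317 -0.00165522  0.042     ]
```

>>> {"fn": "arm_command", "kwargs": {
  "deltas": [
    [[-0.002,-0.119,0],-1.5],
    [[-0.002,-0.119,0],-1.5],
    [[-0.002,-0.119,0],-1.5],
    [[0,0,0],0],
    [[0,0,0],0],
    [[0,0,0],0]
  ]
}}

```text
time: 7.07
eef_pos: [0.5684, -0.09, 0.2266]
eef_rot: [-0.492, 0.87, 0.0, -0.0]
contact_force: [-1.2, -0.3, 1.1]
gripper_width: 0.0235
finger_force: 0.7
```

```bash
python3 - <<'E'
from h import *
shot('scene','c5')
b=cv2.imread('pics/c5.png')[210:270,275:355]
cv2.imwrite('pics/m5.png',cv2.resize(b,(800,600),interpolation=2))
E
```

```text
(no output)
```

View pics/m5.png

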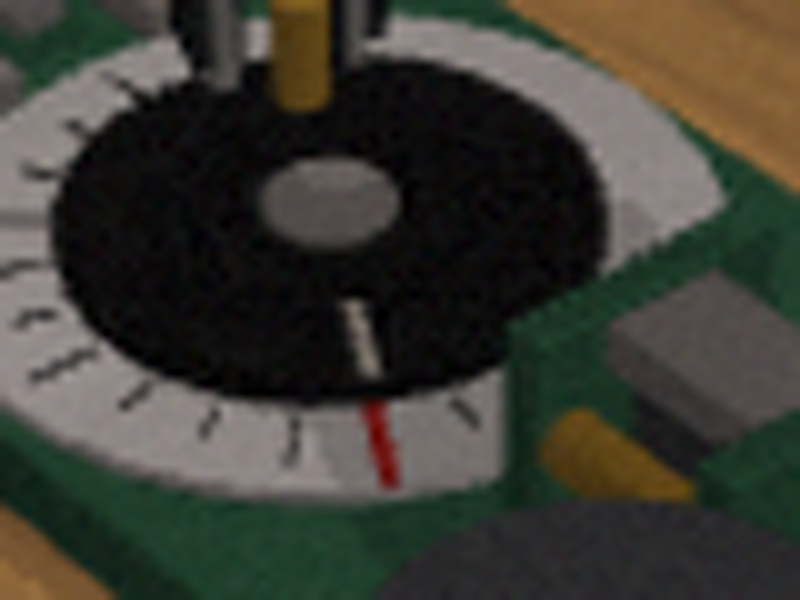

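Mark now runs (352,300) to (374,379), and the red line's inner end is at (374,404).

```bash
python3 - <<'E'
from h import *
F=lambda u,v:(275+u/10-.45,210+v/10-.45)
meas('c5',F(331,202),[F(374,381),F(351,299)],[F(374,404),F(391,488)])
p=np.load('jig.npy')
# model-based: per-image angle using the known red radius & projected predictions with offset removed
c=ray('c5',*F(331,202),.045)
P=lambda a,r,z:(proj('c5',[c[0]+r*np.cos(np.radians(a)),c[1]+r*np.sin(np.radians(a)),z])-[275,210]+.45)*10
for a in (48,50,51,52,53): print(a,P(a,.066,.042).round(0),P(a,.038,.042).round(0),P(a,.068,.037).round(0),P(a,.094,.037).round(0))
s=ctrl.get_state(); q=s['eef_rot']; a=2*np.arctan2(q[1],q[0]); print('toolx deg',np.degrees(a),s['eef_pos'])
E
```

```text
cap [ 0.59370969 -0.04805744]
mark 0.0643 51.1
mark2 0.0337 50.2
red 0.0662 50.8
red2 0.0958 50.3
48 [359. 387.] [347. 311.] [361. 410.] [372. 485.]
50 [370. 386.] [353. 310.] [371. 409.] [387. 483.]
51 [375. 386.] [356. 310.] [376. 409.] [395. 482.]
52 [380. 385.] [359. 310.] [382. 408.] [402. 482.]
53 [385. 385.] [362. 309.] [387. 408.] [410. 481.]
toolx deg 239.0242617408303 [ 0.56841331 -0.08996222  0.22662245]
```

The mark is on the line, both at about 50.6°. I release the stud, lift and turn the tool for the lock.

>>> {"fn": "arm_command", "kwargs": {
  "deltas": [
    [[0,0,0],0],
    [[0,0.15,0],0],
    [[0,0.15,0],0],
    [[0,0.15,0],0],
    [[0,0,0],0],
    [[0,0,0],0],
    [[0,0,-0.5],0],
    [[0,0,-1],0],
    [[0,0,-2],0],
    [[0,0,-2.5],0],
    [[0,0,-2.5],0],
    [[0,0,-2.5],0],
    [[0,0,-1],0],
    [[0,0,0],0]
  ]
}}

```text
time: 8.28
eef_pos: [0.566, -0.088, 0.3502]
eef_rot: [-0.493, 0.87, -0.002, 0.002]
contact_force: [0.1, -0.5, -0.7]
gripper_width: 0.023
finger_force: 0.0
```

>>> {"fn": "arm_command", "kwargs": {
  "deltas": [
    [[0,0,0],7],
    [[0,0,0],7],
    [[0,0,0],7],
    [[0,0,0],7],
    [[0,0,0],7],
    [[0,0,0],7],
    [[0,0,0],7],
    [[0,0,0],7],
    [[0,0,0],7],
    [[0,0,0],7],
    [[0,0,0],7],
    [[0,0,0],7],
    [[0,0,0],7],
    [[0,0,0],7],
    [[0,0,0],7],
    [[0,0,0],7],
    [[0,0,0],7],
    [[0,0,0],7],
    [[0,0,0],7],
    [[0,0,0],7]
  ],
  "jaw": -1
}}

```text
time: 9.95
eef_pos: [0.5642, -0.0876, 0.3451]
eef_rot: [0.651, 0.759, -0.001, -0.001]
contact_force: [0.1, 0.4, -0.4]
gripper_width: 0.0
finger_force: 0.0
```

>>> {"fn": "arm_command", "kwargs": {
  "deltas": [
    [[0,0,0],6],
    [[0,0,0],6],
    [[0,0,0],6],
    [[0,0,0],0],
    [[0,0,0],0]
  ]
}}

```text
time: 10.37
eef_pos: [0.5644, -0.0877, 0.3456]
eef_rot: [0.759, 0.651, -0.001, -0.001]
contact_force: [1.0, -0.0, 0.3]
gripper_width: -0.0001
finger_force: 0.0
```

```bash
python3 - <<'E'
from h import *
shot('side','s6');shot('scene','c6')
a=cv2.imread('pics/s6.png')[230:390,260:460]; b=cv2.imread('pics/c6.png')[185:275,235:355]
cv2.imwrite('pics/m6.png',np.hstack([cv2.resize(a,(400,320),interpolation=2),cv2.resize(b,(400,320),interpolation=2)]))
s=ctrl.get_state(); q=s['eef_rot']; a=2*np.arctan2(q[1],q[0]); print('toolx deg',np.degrees(a),s['eef_pos'],s['joints'][5],s['gripper_width'])
E
```

```text
toolx deg 81.25197238085099 [ 0.56459141 -0.08770975  0.34601976] -0.12225123138911752 -6.574360836254527e-05
```

View pics/m6.png

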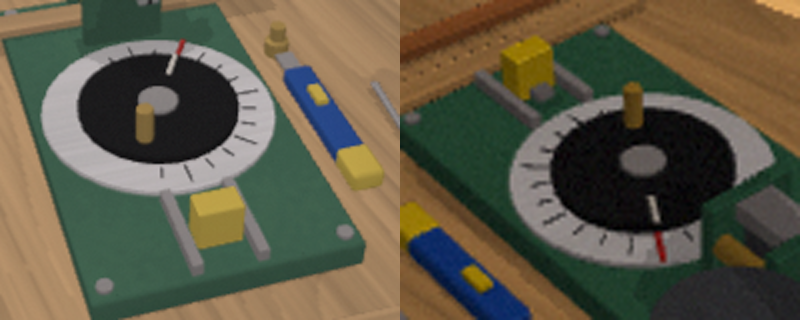

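Mark and red line coincide in both views. In the side half, the lock's front face bottom edge runs from (198,248) to (243,238).

```bash
python3 - <<'E'
from h import *
for u,v in [(198,248),(243,238),(220,243)]: print(ray('side0',260+u/2,230+v/2,.03))
a=ray('s6',260+198/2,230+248/2,.03);b=ray('s6',260+243/2,230+238/2,.03);print(np.degrees(np.arctan2(*(b-a)[1::-1])),np.linalg.norm(a-b))
# target: TCP 31 mm behind lock face (20 mm gap) in tool frame
s=ctrl.get_state(); q=s['eef_rot']; th=2*np.arctan2(q[1],q[0]); x=np.array([np.cos(th),np.sin(th)]); y=np.array([np.sin(th),-np.cos(th)])
L=np.array([.5685,-.1975]); t=L-.031*x-s['eef_pos'][:2]; print('tool dx,dy cm',t@x*100,t@y*100)
E
```

```text
[ 0.55280019 -0.19663908  0.03      ]
[ 0.58582855 -0.20160598  0.03      ]
[ 0.56891621 -0.19896389  0.03      ]
-8.552214225908374 0.03339973531101305
tool dx,dy cm -13.891857207674581 2.0561050475483147
```

>>> {"fn": "arm_command", "kwargs": {
  "deltas": [
    [[-2.32,0.34,0],0],
    [[-2.32,0.34,0],0],
    [[-2.32,0.34,0],0],
    [[-2.32,0.34,0],0],
    [[-2.32,0.34,0],0],
    [[-2.32,0.34,0],0],
    [[0,0,0],0],
    [[0,0,2.5],0],
    [[0,0,2.5],0],
    [[0,0,2.5],0],
    [[0,0,2],0],
    [[0,0,1.2],0],
    [[0,0,1],0],
    [[0,0,0.6],0],
    [[0,0,0],0],
    [[0,0,0],0]
  ]
}}

```text
time: 11.8
eef_pos: [0.5638, -0.2285, 0.2242]
eef_rot: [0.76, 0.65, 0.0, 0.0]
contact_force: [-0.1, 0.3, -0.2]
gripper_width: 0.0001
finger_force: 0.0
```

```bash
python3 - <<'E'
from h import *
s=ctrl.get_state(); q=s['eef_rot']; th=2*np.arctan2(q[1],q[0]); x=np.array([np.cos(th),np.sin(th)]); y=np.array([np.sin(th),-np.cos(th)])
print(s['eef_pos'],np.degrees(th),s['contact_force'])
L=np.array([.5687,-.1985]); t=L-s['eef_pos'][:2]; print('to face: ',t@x*100-1.1,t@y*100)
E
```

```text
[ 0.5637773  -0.2285063   0.22423035] 81.11757637742448 [-0.08650519  0.28076832 -0.20432449]
to face:  1.940654411103409 0.023047509607033046
```

>>> {"fn": "arm_command", "kwargs": {
  "deltas": [
    [[0,0,0.3],0],
    [[0.3,0,0],0],
    [[0.3,0,0],0],
    [[0.3,0,0],0],
    [[0.3,0,0],0],
    [[0.2,0,0],0],
    [[0.2,0,0],0],
    [[0.2,0,0],0],
    [[0.2,0,0],0],
    [[0.2,0,0],0],
    [[0.2,0,0],0],
    [[0.2,0,0],0],
    [[0.2,0,0],0],
    [[0.2,0,0],0],
    [[0.2,0,0],0],
    [[0.2,0,0],0],
    [[0,0,0],0],
    [[0,0,0],0]
  ]
}}

```text
time: 13.3
eef_pos: [0.5688, -0.1945, 0.2207]
eef_rot: [0.76, 0.65, 0.0, -0.0]
contact_force: [-0.5, 0.5, 0.6]
gripper_width: -0.0
finger_force: 0.0
```

>>> {"fn": "arm_command", "kwargs": {
  "deltas": [
    [[0.1,0,0],0],
    [[0.1,0,0],0],
    [[0.1,0,0],0],
    [[0.1,0,0],0],
    [[0,0,0],0]
  ]
}}

```text
time: 13.72
eef_pos: [0.5693, -0.1908, 0.2207]
eef_rot: [0.76, 0.65, -0.0, 0.0]
contact_force: [0.0, -0.9, -0.1]
gripper_width: -0.0001
finger_force: 0.7
```

>>> {"fn": "arm_command", "kwargs": {
  "deltas": [
    [[0.1,0,0],0],
    [[0.1,0,0],0],
    [[0.1,0,0],0],
    [[0.1,0,0],0]
  ]
}}

```text
time: 14.05
eef_pos: [0.5699, -0.1869, 0.2207]
eef_rot: [0.76, 0.65, -0.0, -0.0]
contact_force: [0.5, -1.5, -0.2]
gripper_width: 0.0001
finger_force: 1.0
```

>>> {"fn": "arm_command", "kwargs": {
  "deltas": [
    [[0.1,0,0],0],
    [[0.1,0,0],0],
    [[0,0,0],0]
  ]
}}

```text
time: 14.3
eef_pos: [0.5702, -0.185, 0.2207]
eef_rot: [0.76, 0.65, -0.0, 0.0]
contact_force: [-1.6, -4.3, -0.9]
gripper_width: 0.0
finger_force: 1.7
```

```bash
python3 - <<'E'
from h import *
shot('scene','c7');shot('side','s7');p=np.load('jig.npy')
# lock yellow mask centroid shift vs start
for n,m in (('c6','c7'),('s6','s7')):
    for f in (n,m):
        h=cv2.cvtColor(cv2.imread(f'pics/{f}.png'),cv2.COLOR_BGR2HSV)
        u,v=map(int,proj(f,W(p,(0,-.125,.05)))); r=h[v-25:v+26,u-25:u+26]
        k=cv2.inRange(r,(22,150,90),(32,255,255)); y,x=np.nonzero(k); print(f,len(x),x.mean()+u-25 if len(x) else 0,y.mean()+v-25 if len(x) else 0, x.min()+u-25,x.max()+u-25,y.min()+v-25,y.max()+v-25)
    print(proj(n,W(p,(0,-.138,.064))),proj(n,W(p,(0,-.113,.064))))
E
```

```text
c6 189 273.20105820105823 203.03174603174602 265 280 195 212
c7 195 279.0051282051282 207.17948717948718 271 286 199 217
[272.64942323 197.58611851] [278.50661867 201.76293641]
s6 647 368.01700154559506 338.34775888717155 355 381 324 353
s7 98 353.38775510204084 332.01020408163265 350 360 322 340
[367.67081195 328.50080631] [361.85077987 316.35186532]
```

The lock has shifted by about the full 25 mm and the force is rising at the stop. I nudge once more, then retreat.

>>> {"fn": "arm_command", "kwargs": {
  "deltas": [
    [[0.07,0,0],0],
    [[0,0,0],0],
    [[0,0,0],0],
    [[0,0,0],0]
  ]
}}

```text
time: 14.73
eef_pos: [0.5702, -0.1849, 0.2207]
eef_rot: [0.76, 0.65, -0.0, 0.0]
contact_force: [-1.7, -5.6, -1.2]
gripper_width: 0.0001
finger_force: 2.9
```

>>> {"fn": "arm_command", "kwargs": {
  "deltas": [
    [[-0.3,0,0],0],
    [[-0.5,0,0],0],
    [[-1,0,0],0],
    [[-1,0,0],0],
    [[-0.5,0,-0.5],0],
    [[0,0,-1.5],0],
    [[0,0,-2.5],0],
    [[0,0,-2.5],0],
    [[-1,0,-2.5],0],
    [[-2,0,-2.5],0],
    [[-2,0,-2],0],
    [[-2,0,0],0],
    [[-2,0,0],0],
    [[-1,0,0],0],
    [[0,0,0],0],
    [[0,0,0],0],
    [[0,0,0],0]
  ]
}}

```text
time: 16.15
eef_pos: [0.5496, -0.3148, 0.3602]
eef_rot: [0.76, 0.65, 0.0, -0.001]
contact_force: [0.7, -0.3, -0.7]
gripper_width: -0.0001
finger_force: 0.0
```

```bash
python3 - <<'E'
from h import *
shot('scene','c8');shot('side','s8');p=np.load('jig.npy')
for f in ('c6','c8'):
    I=cv2.imread(f'pics/{f}.png');h=cv2.cvtColor(I,cv2.COLOR_BGR2HSV)
    for nm,q,lo,hi,w in (('lock',(0,-.125,.05),(22,150,90),(32,255,255),25),('red',(.081*np.cos(p[4]),.081*np.sin(p[4]),.037),(170,150,60),(180,255,255),10),('mark',(.052*np.cos(p[4]),.052*np.sin(p[4]),.042),(0,0,90),(180,90,255),5),):
        u,v=map(int,proj(f,W(p,q))); y,x=np.nonzero(cv2.inRange(h[v-w:v+w+1,u-w:u+w+1],lo,hi)); print(f,nm,len(x),x.mean()+u-w,y.mean()+v-w)
# whole-image change between before and after lock push, away from the arm
d=cv2.absdiff(cv2.imread('pics/c6.png'),cv2.imread('pics/c8.png')).max(2)[205:290,290:345]; print('diff dial',d.max(),(d>40).sum())
print(ctrl.get_state()['contact_force'],ctrl.get_state()['time'])
E
```

```text
c6 lock 189 273.20105820105823 203.03174603174602
c6 red 1 311.0 250.0
c6 mark 12 310.75 242.91666666666666
c8 lock 190 279.27894736842103 206.98947368421054
c8 red 2 312.0 250.5
c8 mark 9 310.77777777777777 243.22222222222223
diff dial 32 0
[0.24126305 0.45995332 0.8423701 ] 16.25
```

The lock is home against its stop, and the images show no change in the dial or jig. Handing in.

```bash
python3 -c "
from rig import job
print(job.sign_off())"
```

```text
the job is handed in; nothing more can be done
None
```

I turned the dial until its mark lined up with the red line (within about 1° in the camera images), pushed the lock fully home against its stop, moved the arm clear and handed the job in at about 16 s; the hand-in returned no verdict.

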